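# Clear a pile of reagent jars into their colour-coded spill trays

### The arm

A 6-joint arm with a two-finger parallel gripper is mounted at the origin on the work surface. World frame = base frame: x ahead of the robot, y to its left, z up, the work surface at z = 0. Lengths are in m, angles in rad, forces in N, time in s.
With the tool pointing down it reaches from about 0.425 to 0.925 m from the base axis. Payload 12.5 kg.
Tool frame: the origin (TCP) lies at the very end of the fingers, on their centre line; the grasp point (between the pads) lies arm.hold_point_z behind it (arm.hold_point_z is the distance from the TCP to the grasp point, in m); x points along the fingers, y is the direction in which the jaws open and shut, and the axes are right-handed (so a half turn about x gives the same grasp; the last joint's range is limited). The gripper opens to 85 mm and grips with 20 to 120 N. Pads are 22 mm wide; open, the fingers measure 114 mm over their backs; the gripper's body (76 mm by 85 mm) begins 54 mm behind the grasp point. The pads swing forward as they close: fully open they stand 13 mm farther back than shut.
Start: joints at [1.147, 0.491, 1.559, -0, 1.092, -0.106], TCP at [0.195, 0.594, 0.231] pointing down, gripper open.
Joint ranges: [-3.1, 3.1], [-0.84, 2.19], [0.05, 2.79], [-1.13, 4.28], [0.06, 2.93], [-2.69, 2.69]. Speed limits (rad/s): [2.22, 2.22, 2.79, 3.14, 3.14, 3.14].

### API

Orientations are given as a unit quaternion [w, x, y, z].
In Python, from plant import arm gives the robot as it stands.
- The arm moves only by the tool servo_tool, never from a script. Its argument "increments" is a list of rows, each a list of 7 numbers: the finger opening in mm, from 0 to 85.4, then the shift along the tool's x, y, z in mm, then the turn, a rotation vector about the tool's x, y, z in rad. A call has 1 to 20 rows; each row shifts and turns the commanded pose from where the row before left it, along the tool's axes as they then stand; what a row does not reach is not made up. A row lasts 1/10 s, in which the tool goes at most 50 mm and 8.59 degrees, less where a joint would pass 70% of its speed; a pose out of reach is approached as far as the arm can. A call with a gripper value outside its range is refused whole. The fingers move at their own pace and stop on an object; "squeeze" is the grip in N (left out, the last holds). Time passes only in rows, so rows that do not move let the fingers close. It gives the time, the measured TCP pose, the force and the opening at its end, in the units of the state.
- arm.get_state(): the state, without advancing time (a new reading comes with each control period).
- arm.read_camera(name): name is "side" or "top"; returns the picture (420x560x3 uint8, red, green, blue); there is no depth.
- arm.get_calibration(name): a dict with "vfov" (degrees; the focal length in pixels is half the picture's height over the tangent of half this angle, whatever the lens; pixels are square), "cx", "cy" (the principal point, pixels), "xyz" and "rotation" of the camera in the world. Camera axes: x right, y down, z forward; pixel columns grow to the right and rows downward; lengths in m; the calibration is good to about 2 mm. A picture is of the moment at which its call begins. get_calibration takes no time and is no camera call.
- arm.hand_in(): hands the job in, once; it reports no verdict.
Trained networks look in the newest picture that a camera, given by its name, has taken for a name from the list of things; names that differ only in an ending like _2 or _b are one class to them, and where a whole thing is asked for, a point or a joint stands for the part that bears it (a point fixed in the world has none). Each returns a list of dicts, best first, with "score" (0 to 1); they miss things now and then, are a little off and sometimes report something else, mostly with a low value. They report only what shows in the picture. A call takes as long as a camera call.
- arm.masks_of(thing, camera): "mask" (420x560 bool, what is visible of it) and "centre" ([column, row] in pixels, amid what is visible of it).
The state is a dict: "clock": time; "joint_pos": joint angles; "qd": joint speeds; "effort": joint torques, N m; "position": TCP position; "tool_rot": TCP orientation; "force": force on the tool from outside, world axes, zero at the start; "wrist_torque": the same for the moment, N m; "finger_gap": finger opening in m.
Only numpy, scipy, OpenCV 4.12 (cv2) and the standard library are available. Lean on these libraries where they do the work, as an engineer would, in place of code of your own. Each camera call takes 0.05 s, during which the arm holds its last target. There are 200 camera calls.

### The job

Someone has left four reagent jars piled on top of one another. Take the pile apart from the top, one jar at a time, and set each jar down gently (do not drop it), upright, in the middle of the spill tray of the same colour as its lid. Do not tip any jar or topple the pile, and leave the tube rack and the wash bottle where they stand.

Things in the scene. Friction and masses are not known exactly. Their poses are not given: they have to be found in the camera images.
- jar_red: White screw-lid jar, red lid and red stripe on its label; largest, at the bottom of the pile. A plain upright cylinder 66 mm across (lid and body alike), 68 mm high with its 18 mm lid; about 280 g (varies by 30%). Loose; the lid stays on. Origin: centre of its underside; z up. Lid top flat; the jar standing on it may be up to 3 mm off its centre.
- jar_blue: White screw-lid jar, blue lid and blue stripe on its label; second largest, stands on the red-lidded jar. A plain upright cylinder 54 mm across (lid and body alike), 58 mm high with its 16 mm lid; about 180 g (varies by 30%). Loose; the lid stays on. Origin: centre of its underside; z up. Lid top flat; the jar standing on it may be up to 3 mm off its centre.
- jar_yellow: White screw-lid jar, yellow lid and yellow stripe on its label; second smallest, stands on the blue-lidded jar. A plain upright cylinder 42 mm across (lid and body alike), 50 mm high with its 14 mm lid; about 100 g (varies by 30%). Loose; the lid stays on. Origin: centre of its underside; z up. Lid top flat; the jar standing on it may be up to 3 mm off its centre.
- jar_green: White screw-lid jar, green lid and green stripe on its label; smallest, on top of the pile. A plain upright cylinder 32 mm across (lid and body alike), 42 mm high with its 13 mm lid; about 50 g (varies by 30%). Loose; the lid stays on. Origin: centre of its underside; z up. Lid top flat; the jar standing on it may be up to 3 mm off its centre.
- tray_red: Red plastic spill tray, square, 98 mm outside and 90 mm inside, rim 14 mm high, wall 4 mm, floor 4 mm thick (jars stand 4 mm above the origin). Stuck to the bench: it does not move. Open on top. Origin: centre of its underside on the bench; x and y along its sides.
- tray_blue: Blue plastic spill tray, square, 98 mm outside and 90 mm inside, rim 14 mm high, wall 4 mm, floor 4 mm thick (jars stand 4 mm above the origin). Stuck to the bench: it does not move. Open on top. Origin: centre of its underside on the bench; x and y along its sides.
- tray_yellow: Yellow plastic spill tray, square, 98 mm outside and 90 mm inside, rim 14 mm high, wall 4 mm, floor 4 mm thick (jars stand 4 mm above the origin). Stuck to the bench: it does not move. Open on top. Origin: centre of its underside on the bench; x and y along its sides.
- tray_green: Green plastic spill tray, square, 98 mm outside and 90 mm inside, rim 14 mm high, wall 4 mm, floor 4 mm thick (jars stand 4 mm above the origin). Stuck to the bench: it does not move. Open on top. Origin: centre of its underside on the bench; x and y along its sides.
- tube_rack: Bystander, not to be moved: white tube rack 130 x 62 mm holding two rows of tubes with blue and grey caps, 93 mm high over the caps, 450 g, loose. Origin: centre of its underside; x along its length.
- wash_bottle: Bystander, not to be moved: pink wash bottle with a red cap, 62 mm across, body 118 mm high, 178 mm over its bent white spout, which reaches 53 mm out along its -x; 220 g, loose. Origin: centre of its underside.

How it is judged:
On the way, in this order (a step that is already met when the one before it is completed fails the run):
1. the green-lidded jar stands released in the green tray, the jars below it still in the pile (horizontal distance between jar_green and tray_green below 0.015 m and z of jar_green in the frame of tray_green below 0.009 m and angle between jar_green's own z axis and vertical below 0.1 rad and linear speed of jar_green below 0.02 m/s and contact force between jar_green and the fingers below 0.3 N and distance of each of jar_yellow, jar_blue, jar_red from where it was at the start of the episode below 0.05 m), for 0.2 s.
2. the yellow-lidded jar stands released in the yellow tray, the jars below it still in the pile (horizontal distance between jar_yellow and tray_yellow below 0.015 m and z of jar_yellow in the frame of tray_yellow below 0.009 m and angle between jar_yellow's own z axis and vertical below 0.1 rad and linear speed of jar_yellow below 0.02 m/s and contact force between jar_yellow and the fingers below 0.3 N and distance of each of jar_blue, jar_red from where it was at the start of the episode below 0.05 m), for 0.2 s.
3. the blue-lidded jar stands released in the blue tray, the jars below it still in the pile (horizontal distance between jar_blue and tray_blue below 0.015 m and z of jar_blue in the frame of tray_blue below 0.009 m and angle between jar_blue's own z axis and vertical below 0.1 rad and linear speed of jar_blue below 0.02 m/s and contact force between jar_blue and the fingers below 0.3 N and distance of jar_red from where it was at the start of the episode below 0.05 m), for 0.2 s.
4. the red-lidded jar stands released in the red tray (horizontal distance between jar_red and tray_red below 0.015 m and z of jar_red in the frame of tray_red below 0.009 m and angle between jar_red's own z axis and vertical below 0.1 rad and linear speed of jar_red below 0.02 m/s and contact force between jar_red and the fingers below 0.3 N), for 0.2 s.
At the end, for the whole second after the job is handed in: Each of the four jars stands upright (within 0.1 rad) on the floor of the tray of its lid's colour, its centre within 15 mm of the tray's centre, released and at rest (all of step 4 and horizontal distance between jar_green and tray_green below 0.015 m and z of jar_green in the frame of tray_green below 0.009 m and angle between each of jar_green, jar_yellow, jar_blue's own z axis and vertical below 0.1 rad and linear speed of each of jar_green, jar_yellow, jar_blue below 0.02 m/s and contact force between each of jar_green, jar_yellow, jar_blue and the fingers below 0.3 N and horizontal distance between jar_yellow and tray_yellow below 0.015 m and z of jar_yellow in the frame of tray_yellow below 0.009 m and horizontal distance between jar_blue and tray_blue below 0.015 m and z of jar_blue in the frame of tray_blue below 0.009 m); the robot touches nothing.
It fails at once if a jar is tipped by more than about 30 degrees (angle between any of jar_green, jar_yellow, jar_blue, jar_red's own z axis and vertical above 0.5 rad).
It fails at once if a jar is dropped: it falls out of the fingers from more than about 13 mm ((linear speed of jar_green above 0.5 m/s and contact force between jar_green and the fingers below 0.1 N) or (linear speed of jar_yellow above 0.5 m/s and contact force between jar_yellow and the fingers below 0.1 N) or (linear speed of jar_blue above 0.5 m/s and contact force between jar_blue and the fingers below 0.1 N) or (linear speed of jar_red above 0.5 m/s and contact force between jar_red and the fingers below 0.1 N)).
It fails at once if the tube rack or the wash bottle is shifted by more than 20 mm (distance of any of tube_rack, wash_bottle from where it was at the start of the episode above 0.02 m).
It also fails if it takes over 104 s, if anything falls off the work surface, if the arm or the gripper's body presses on something with over 40 N, if the wrist force passes 120 N, or if a joint passes its speed limit or range.

## Working session

There is one attempt and no reset: what is moved stays moved. The work goes in short steps, Python scripts to look and compute and a tool call to move; the robot and the scene stay as the last step left them, time stands still between calls to the robot, and variables do not carry over. Pictures are saved under pics/ and viewed, about 12 in all and at most 16, crops included, and the job is handed in when it is done.

Besides the shell and the picture viewer there is one more tool, called after "Emit:" as name([rows], argument=value, ...), one row to a line, values as JSON. servo_tool: Moves the arm, as the interface text tells. Its arguments: {"type":"object","properties":{"increments":{"type":"array"},"squeeze":{"type":"number"}},"required":["increments"]}

```bash
mkdir -p pics
python3 - <<'E'
from plant import arm
import cv2,numpy as np
s=arm.get_state()
print({k:np.round(v,4).tolist() for k,v in s.items()}, arm.hold_point_z)
for c in("side","top"):
    im=arm.read_camera(c); cv2.imwrite(f"pics/{c}0.png",im[:,:,::-1]); k=arm.get_calibration(c); print(c,k)
E
```

```text
{'clock': 0.0, 'joint_pos': [1.1474, 0.4916, 1.5595, 0.0, 1.0917, -0.1056], 'qd': [-0.0009, -0.0006, 0.0, 0.0003, -0.0007, -0.0024], 'effort': [-0.0037, -61.8452, -26.1586, -0.0003, 0.0041, 0.0], 'position': [0.1952, 0.5935, 0.2307], 'tool_rot': [0.6981, 0.1115, 0.6983, -0.1123], 'force': [-0.0212, 0.6955, -0.4216], 'wrist_torque': [0.0195, -0.0429, -0.033], 'finger_gap': 0.0857} 0.0187
side {'vfov': 45.756132506200004, 'cx': 287.3063061299441, 'cy': 213.00438770942054, 'xyz': array([0.50007297, 0.99171422, 0.74180955]), 'rotation': array([ 0.02935526, -0.02834205,  0.87629284, -0.48004776])}
top {'vfov': 57.67345586487752, 'cx': 281.83363025146264, 'cy': 209.3076994839325, 'xyz': array([ 4.34582088e-01, -6.87116491e-04,  9.61641085e-01]), 'rotation': array([-0.04628448,  0.71537259, -0.69510743,  0.0540876 ])}
```

View pics/side0.png

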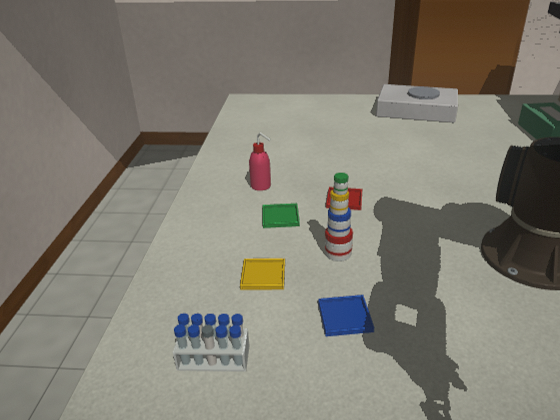

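View pics/top0.png

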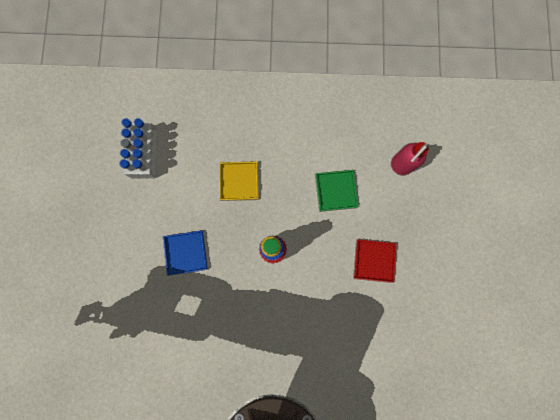

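```bash
cat > h.py <<'E'
from plant import arm
import cv2,numpy as np
from scipy.spatial.transform import Rotation as R
def cam(c):
    k=arm.get_calibration(c); q=k["rotation"]
    return k, 210/np.tan(np.radians(k["vfov"]/2)), R.from_quat([q[1],q[2],q[3],q[0]]).as_matrix()
def back(c,uv,z):
    k,f,M=cam(c); uv=np.atleast_2d(uv).astype(float)
    d=np.c_[(uv[:,0]-k["cx"])/f,(uv[:,1]-k["cy"])/f,np.ones(len(uv))]@M.T
    return k["xyz"]+d*((z-k["xyz"][2])/d[:,2])[:,None]
def proj(c,p):
    k,f,M=cam(c); q=(np.atleast_2d(p)-k["xyz"])@M
    return np.c_[f*q[:,0]/q[:,2]+k["cx"],f*q[:,1]/q[:,2]+k["cy"]]
def mask(t,c):
    r=arm.masks_of(t,c); return r[0] if r else None
E
python3 - <<'E'
from h import *
for c in("top","side"):
    arm.read_camera(c)
    for t in "tray_red tray_blue tray_yellow tray_green jar_red jar_blue jar_yellow jar_green tube_rack wash_bottle".split():
        m=mask(t,c)
        if m is None: print(c,t,None); continue
        M=m["mask"].astype(np.uint8); pts=cv2.findNonZero(M).reshape(-1,2)
        o=[c,t,round(m["score"],2),np.round(m["centre"],1),len(pts),pts.min(0),pts.max(0)]
        if t[:4]=="tray":
            w=back(c,pts,.010)[:,:2]; r=cv2.minAreaRect((w*1000).astype(np.float32)); o+=["rect",np.round(r[0],1),np.round(r[1],1),round(r[2],1)]
        np.save(f"{c}_{t}.npy",M); print(*o)
E
```

```text
top tray_red 0.69 [376.  262.3] 1604 [353 240] [395 282] rect [ 449.2 -242.4] [100.8  98.1] 85.7
top tray_blue 0.66 [182. 253.] 1607 [163 231] [206 274] rect [455.8 228.2] [ 98.  100.2] 10.4
top tray_yellow 0.81 [237.7 184.2] 1513 [219 161] [257 200] rect [641.3 103.8] [101.1  97.2] 2.9
top tray_green 0.98 [336.7 190.1] 1525 [315 170] [357 211] rect [ 623.  -145.2] [102.2 100.3] 7.1
top jar_red None
top jar_blue 0.71 [278.6 254.6] 107 [262 238] [283 260]
top jar_yellow 0.49 [266.  254.8] 73 [261 237] [279 257]
top jar_green 0.48 [268.3 245.7] 210 [263 239] [278 254]
top tube_rack 0.62 [269.1 246.2] 225 [263 238] [279 254]
top wash_bottle 0.71 [411.5 162.4] 924 [390 141] [428 175]
side tray_red 0.82 [350.8 199.7] 356 [326 188] [361 210] rect [ 452.4 -234.8] [117.4  97.9] 87.4
side tray_blue 0.74 [343.2 315.6] 1844 [319 295] [373 336] rect [457.4 232.8] [100.8 111.1] 10.2
side tray_yellow 0.67 [261.4 273. ] 1283 [241 259] [284 289] rect [643.  108.4] [ 98.9 107.9] 2.9
side tray_green 0.69 [279.8 219.1] 854 [262 204] [299 228] rect [ 625.9 -141.4] [ 98.8 121.2] 7.3
side jar_red 0.8 [337.3 249.1] 647 [325 230] [352 261]
side jar_blue None
side jar_yellow 0.93 [338.9 204.2] 370 [330 191] [348 214]
side jar_green 0.71 [342.4 182.9] 253 [334 174] [347 193]
side tube_rack 0.86 [212. 346.] 3925 [173 314] [248 371]
side wash_bottle 0.78 [256.7 169.4] 926 [249 134] [271 191]
```

```bash
cat >> h.py <<'E'
def circ(p,r,n=48):
    a=np.linspace(0,2*np.pi,n); return np.c_[p[0]+r*np.cos(a),p[1]+r*np.sin(a),np.full(n,p[2])]
def crop(c,im,u,v,w,h,s,curves):
    o=cv2.resize(im[v:v+h,u:u+w,::-1],None,fx=s,fy=s,interpolation=cv2.INTER_CUBIC)
    for P in curves:
        q=((proj(c,P)-[u,v]+.5)*s*8).astype(np.int32); cv2.polylines(o,[q],False,(255,0,255),1,cv2.LINE_AA,3)
    return o
SZ=dict(green=(.016,.042,.176),yellow=(.021,.050,.126),blue=(.027,.058,.068),red=(.033,.068,0))
E
python3 - <<'E'
from h import *
it,is_=arm.read_camera("top"),arm.read_camera("side")
g=back("top",[270.3,246],.218)[0]; print(g)
b=back("side",[340,177.5],.218)[0]; print(b)
# colour measure of green lid
for c,im,(u,v,w,h) in(("top",it,(250,225,45,45)),("side",is_,(325,168,30,100))):
    H=cv2.cvtColor(im,cv2.COLOR_RGB2HSV)[v:v+h,u:u+w]
    for n,lo,hi in(("green",45,85),("yellow",18,35),("blue",100,130),("red",170,180)):
        m=(H[...,0]>=lo)&(H[...,0]<=hi)&(H[...,1]>110)&(H[...,2]>50); y,x=np.nonzero(m)
        print(c,n,len(x),x.min()+u,x.max()+u,y.min()+v,y.max()+v,x.mean()+u,y.mean()+v)
cu=[circ((g[0],g[1],z),r) for r,h,z0 in SZ.values() for z in(z0+h,)]
a=crop("top",it,245,220,55,55,9,cu)
cu=[circ((g[0],g[1],z),r) for r,h,z0 in SZ.values() for z in(z0+h,z0)]
b=crop("side",is_,310,168,60,100,5,cu)
o=np.zeros((500,800,3),np.uint8); o[:495,:495]=a; o[:500,497:797]=b; cv2.imwrite("pics/crop1.png",o)
E
```

```text
[0.46843352 0.01296397 0.218     ]
[0.47241331 0.02419564 0.218     ]
top green 185 263 278 239 253 270.8540540540541 245.83243243243243
top yellow 103 261 280 236 255 270.7281553398058 245.85436893203882
top blue 92 260 283 238 259 274.92391304347825 252.9673913043478
top red 32 260 285 236 260 276.53125 252.625
side green 126 334 347 173 190 340.5952380952381 178.34920634920636
side yellow 161 330 348 190 210 338.93167701863354 198.8944099378882
side blue 197 328 350 208 231 339.0558375634518 218.42131979695432
side red 3 329 350 207 208 342.6666666666667 207.33333333333334
```

View pics/crop1.png

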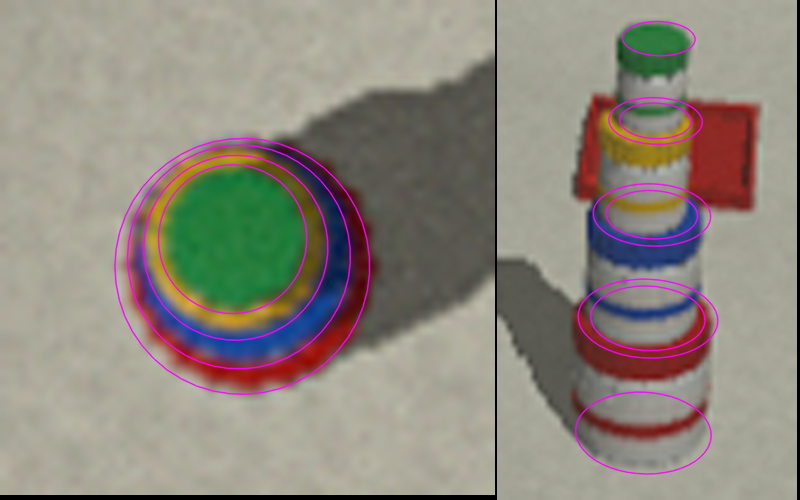

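```bash
cat >> h.py <<'E'
def tool():
    s=arm.get_state(); q=s["tool_rot"]; return np.array(s["position"])*1000, R.from_quat([q[1],q[2],q[3],q[0]]).as_matrix()
def goto(target,axis=None):
    p,M=tool()
    D=M if axis is None else axis
    e=R.from_matrix(M.T@D).as_rotvec()
    print("p",p.round(1),"turn to target(tool)",e.round(3),"shift(tool axes now)",(M.T@(np.array(target)-p)).round(1),"in target axes",(D.T@(np.array(target)-p)).round(1))
E
python3 - <<'E'
from h import *
p,M=tool(); print(M.round(4))
# candidate: x down, y = world -y? print turn
for y in([0,1,0],[0,-1,0],[1,0,0],[-1,0,0]):
    x=np.array([0,0,-1.]); D=np.c_[x,y,np.cross(x,y)]; print(y,np.cross(x,y)); goto((470,14,260),D)
E
```

```text
[[ 0.000e+00  3.125e-01  9.499e-01]
 [ 1.000e-04  9.499e-01 -3.125e-01]
 [-1.000e+00  1.000e-04  0.000e+00]]
[0, 1, 0] [ 1. -0.  0.]
p [195.3 593.7 231.3] turn to target(tool) [-0.318  0.    -0.   ] shift(tool axes now) [ -28.7 -464.8  442.1] in target axes [ -28.7 -579.7  274.7]
[0, -1, 0] [-1. -0. -0.]
p [195.3 593.7 231.3] turn to target(tool) [ 2.824 -0.    -0.   ] shift(tool axes now) [ -28.7 -464.8  442.1] in target axes [ -28.7  579.7 -274.7]
[1, 0, 0] [ 0. -1.  0.]
p [195.3 593.7 231.3] turn to target(tool) [ 1.253 -0.    -0.   ] shift(tool axes now) [ -28.7 -464.8  442.1] in target axes [-28.7 274.7 579.7]
[-1, 0, 0] [0. 1. 0.]
p [195.3 593.7 231.3] turn to target(tool) [-1.889  0.    -0.   ] shift(tool axes now) [ -28.7 -464.8  442.1] in target axes [ -28.7 -274.7 -579.7]
```

Emit:
servo_tool([
  [85, -12, 0, 0, -0.08, 0, 0],
  [85, -12, 0, 0, -0.08, 0, 0],
  [85, -12, 0, 0, -0.08, 0, 0],
  [85, -13, 0, 0, -0.078, 0, 0],
  [85, 0, -30, 24, 0, 0, 0],
  [85, 0, -30, 24, 0, 0, 0],
  [85, 0, -30, 24, 0, 0, 0],
  [85, 0, -30, 24, 0, 0, 0],
  [85, 0, -30, 24, 0, 0, 0],
  [85, 0, -30, 24, 0, 0, 0],
  [85, 0, -30, 24, 0, 0, 0],
  [85, 0, -30, 24, 0, 0, 0],
  [85, 0, -30, 24, 0, 0, 0],
  [85, 0, -30, 24, 0, 0, 0],
  [85, 0, -35, 5, 0, 0, 0],
  [85, 0, -35, 5, 0, 0, 0],
  [85, 0, -35, 5, 0, 0, 0],
  [85, 0, -35, 5, 0, 0, 0],
])

```text
clock: 3.1
position: [0.4554, 0.1524, 0.2804]
tool_rot: [0.707, -0.0, 0.707, 0.0]
force: [0.9, -0.8, -0.2]
finger_gap: 0.0849
```

Run:
```python
from h import *
D=np.c_[[0,0,-1.],[0,1,0],[1,0,0]]
goto((470,14,280),D)
```

```text
p [455.4 152.4 280.4] turn to target(tool) [ 0.  0. -0.] shift(tool axes now) [   0.4 -138.4   14.6] in target axes [   0.4 -138.4   14.6]
```

Emit:
servo_tool([
  [85, 0, -35, 3.5, 0, 0, 0],
  [85, 0, -35, 3.5, 0, 0, 0],
  [85, 0, -35, 3.5, 0, 0, 0],
  [85, 0, -34, 3.5, 0, 0, 0],
  [85, 15, 0, 0, 0, 0, 0],
  [85, 15, 0, 0, 0, 0, 0],
  [85, 10, 0, 0, 0, 0, 0],
  [85, 0, 0, 0, 0, 0, 0],
])

```text
clock: 3.9
position: [0.469, 0.0149, 0.2394]
tool_rot: [0.706, -0.0, 0.708, 0.0]
force: [-0.3, 0.6, 0.8]
finger_gap: 0.0848
```

Run:
```python
from h import *
p,M=tool(); print(p.round(1))
a=arm.read_camera("side"); t=arm.read_camera("top")
g=(.4695,.013)
cu=[circ((*g,z),r) for r,h,z0 in SZ.values() for z in(z0+h,)]
P=p/1000
cu+=[np.array([P,P+[0,0,.1]]),np.array([P+[-.011,.043,0],P+[.011,.043,0]]),np.array([P+[-.011,-.043,0],P+[.011,-.043,0]])]
x=crop("side",a,290,100,100,160,5,cu)[:600]; y=crop("top",t,240,215,75,75,5,[])
o=np.zeros((600,800,3),np.uint8);o[:600,:500]=x[:600];o[:300,500:]=y[:300,:300];cv2.imwrite("pics/c2.png",o)
```

```text
[469.   14.9 239.4]
```

View pics/c2.png

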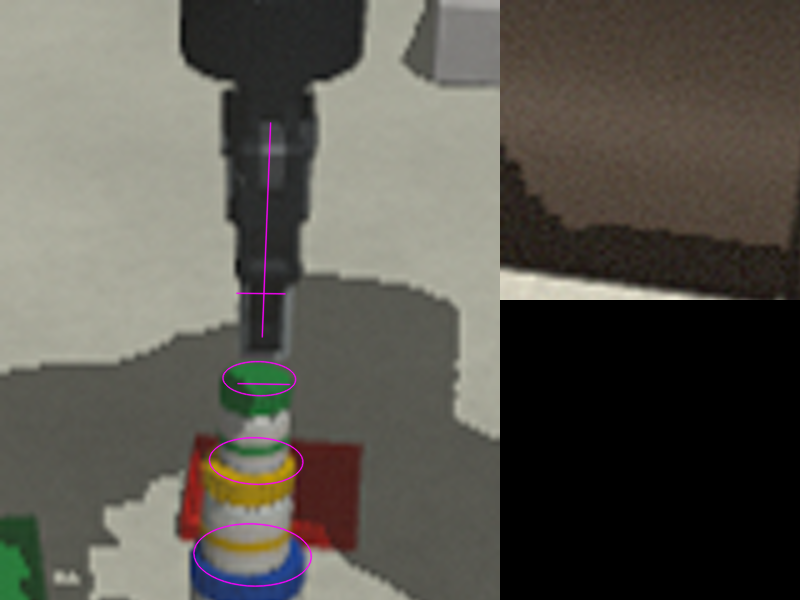

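Emit:
servo_tool([
  [60, 12, -2, 1, 0, 0, 0],
  [50, 12, 0, 0, 0, 0, 0],
  [45, 12, 0, 0, 0, 0, 0],
  [42, 12, 0, 0, 0, 0, 0],
  [40, 8, 0, 0, 0, 0, 0],
  [38, 0, 0, 0, 0, 0, 0],
  [37, 0, 0, 0, 0, 0, 0],
  [36, 0, 0, 0, 0, 0, 0],
  [35, 0, 0, 0, 0, 0, 0],
  [34, 0, 0, 0, 0, 0, 0],
  [33, 0, 0, 0, 0, 0, 0],
  [32, 0, 0, 0, 0, 0, 0],
  [31, 0, 0, 0, 0, 0, 0],
  [30, 0, 0, 0, 0, 0, 0],
  [25, 0, 0, 0, 0, 0, 0],
  [25, 0, 0, 0, 0, 0, 0],
  [25, 0, 0, 0, 0, 0, 0],
], squeeze=25)

```text
clock: 5.7
position: [0.4705, 0.0128, 0.1845]
tool_rot: [0.707, -0.0, 0.707, 0.0]
force: [-1.3, 1.4, 5.3]
finger_gap: 0.0309
```

Run:
```python
from h import *
p,M=tool(); print(p.round(1), arm.get_state()["force"])
a=arm.read_camera("side")
g=(.470,.013)
cu=[circ((*g,z),r) for r,h,z0 in SZ.values() for z in(z0+h,)]
cv2.imwrite("pics/c3.png",crop("side",a,290,140,100,120,5,cu))
```

```text
[470.5  12.8 184.5] [-1.34595505  1.35040614  5.34647356]
```

View pics/c3.png

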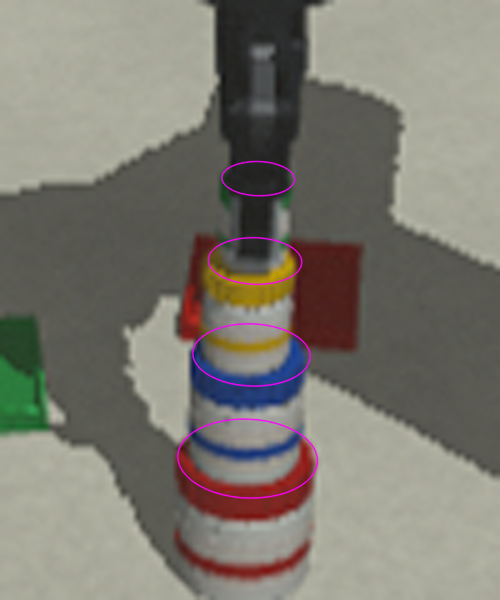

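Emit:
servo_tool([
  [25, -2, 0, 0, 0, 0, 0],
  [25, -6, 0, 0, 0, 0, 0],
  [25, -12, 0, 0, 0, 0, 0],
  [25, -15, 0, 0, 0, 0, 0],
  [25, -15, 0, 0, 0, 0, 0],
  [25, -10, -7, 7, 0, 0, 0],
  [25, 0, -14, 14, 0, 0, 0],
  [25, 0, -20, 20, 0, 0, 0],
  [25, 0, -20, 20, 0, 0, 0],
  [25, 0, -20, 20, 0, 0, 0],
  [25, 0, -20, 20, 0, 0, 0],
  [25, 0, -20, 20, 0, 0, 0],
  [25, 10, -20, 20, 0, 0, 0],
  [25, 20, -11, 9, 0, 0, 0],
  [25, 25, -5, 4, 0, 0, 0],
  [25, 30, 0, 0, 0, 0, 0],
  [25, 30, 0, 0, 0, 0, 0],
  [25, 25, 0, 0, 0, 0, 0],
  [25, 10, 0, 0, 0, 0, 0],
  [25, 0, 0, 0, 0, 0, 0],
])

```text
clock: 7.75
position: [0.624, -0.144, 0.0934]
tool_rot: [0.706, 0.0, 0.708, 0.0]
force: [-0.1, 0.1, -1.0]
finger_gap: 0.0312
```

Run:
```python
from h import *
p,M=tool(); s=arm.get_state(); print(p.round(1), s["force"],s["finger_gap"])
a=arm.read_camera("side"); t=arm.read_camera("top")
P=p/1000
def sq(c,z,h): return np.array([[c[0]+i*h,c[1]+j*h,z] for i,j in((-1,-1),(1,-1),(1,1),(-1,1),(-1,-1))])
cu=[circ((P[0],P[1],P[2]-.0085),.016),circ((P[0],P[1],.004),.016),circ((P[0],P[1],.014),.045)]
x=crop("side",a,230,120,100,120,5,cu)
g=(.4705,.013); cu=[circ((*g,z),r) for r,h,z0 in list(SZ.values())[1:] for z in(z0+h,)]
y=crop("side",a,310,180,60,90,5,cu)
o=np.zeros((600,800,3),np.uint8);o[:,:500]=x;o[:450,500:]=y;cv2.imwrite("pics/c4.png",o)
```

```text
[ 624.  -144.    93.4] [-0.07757999  0.13570937 -1.03593861] 0.03121170384199697
```

View pics/c4.png

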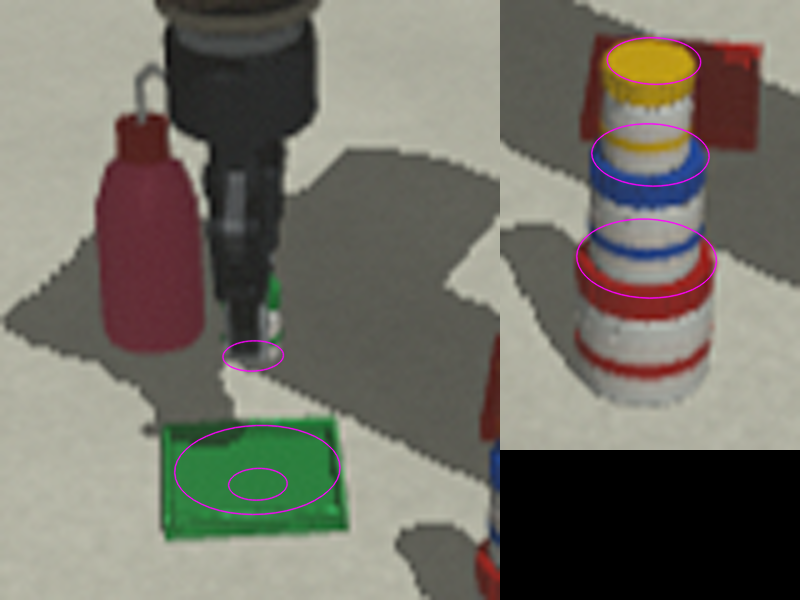

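Emit:
servo_tool([
  [25, 20, 0, 0, 0, 0, 0],
  [25, 25, 0, 0, 0, 0, 0],
  [25, 15, 0, 0, 0, 0, 0],
  [25, 8, 0, 0, 0, 0, 0],
  [25, 4, 0, 0, 0, 0, 0],
  [25, 3, 0, 0, 0, 0, 0],
  [25, 3, 0, 0, 0, 0, 0],
  [25, 0, 0, 0, 0, 0, 0],
])

```text
clock: 8.65
position: [0.6245, -0.1442, 0.0165]
tool_rot: [0.707, -0.0, 0.707, 0.0]
force: [-0.4, -0.8, -0.8]
finger_gap: 0.031
```

Emit:
servo_tool([
  [25, 1, 0, 0, 0, 0, 0],
  [25, 1, 0, 0, 0, 0, 0],
  [25, 1, 0, 0, 0, 0, 0],
  [25, 0, 0, 0, 0, 0, 0],
])

```text
clock: 9.05
position: [0.6244, -0.1442, 0.0132]
tool_rot: [0.707, -0.0, 0.707, 0.0]
force: [0.5, -0.4, 0.1]
finger_gap: 0.0311
```

Emit:
servo_tool([
  [25, 1, 0, 0, 0, 0, 0],
  [25, 0, 0, 0, 0, 0, 0],
])

```text
clock: 9.25
position: [0.6245, -0.1442, 0.0125]
tool_rot: [0.707, -0.0, 0.707, 0.0]
force: [-0.3, 0.9, 2.5]
finger_gap: 0.0311
```

Emit:
servo_tool([
  [32, 0, 0, 0, 0, 0, 0],
  [34, 0, 0, 0, 0, 0, 0],
  [37, 0, 0, 0, 0, 0, 0],
  [42, 0, 0, 0, 0, 0, 0],
  [46, 0, 0, 0, 0, 0, 0],
  [48, 0, 0, 0, 0, 0, 0],
  [48, -5, 0, 0, 0, 0, 0],
  [48, -15, 0, 0, 0, 0, 0],
  [48, -25, 0, 0, 0, 0, 0],
  [60, -35, 0, 0, 0, 0, 0],
  [70, -40, 0, 0, 0, 0, 0],
  [70, -40, 7, -7, 0, 0, 0],
  [70, -30, 14, -14, 0, 0, 0],
  [70, -10, 20, -20, 0, 0, 0],
  [70, 0, 20, -20, 0, 0, 0],
  [70, 0, 20, -20, 0, 0, 0],
  [70, 0, 10, -10, 0, 0, 0],
])

```text
clock: 10.95
position: [0.532, -0.052, 0.2137]
tool_rot: [0.707, -0.0, 0.707, 0.0]
force: [0.1, 0.6, 0.0]
finger_gap: 0.0698
```

Run:
```python
from h import *
p,M=tool(); s=arm.get_state(); print(p.round(1))
a=arm.read_camera("side"); t=arm.read_camera("top")
G=(.6245,-.1442); g=(.472,.013)
pile=[circ((*g,z),r) for r,h,z0 in list(SZ.values())[1:] for z in(z0+h,)]
cu=[circ((*G,.046),.016),circ((*G,.014),.045)]+pile
x=crop("side",a,230,120,80,120,5,cu)
y=crop("side",a,310,180,60,90,5,pile)
o=np.zeros((600,800,3),np.uint8);o[:,:400]=x;o[:450,400:700]=y;cv2.imwrite("pics/c5.png",o); cv2.imwrite("pics/t5.png",t[:,:,::-1])
```

```text
[532.  -52.  213.7]
```

View pics/c5.png

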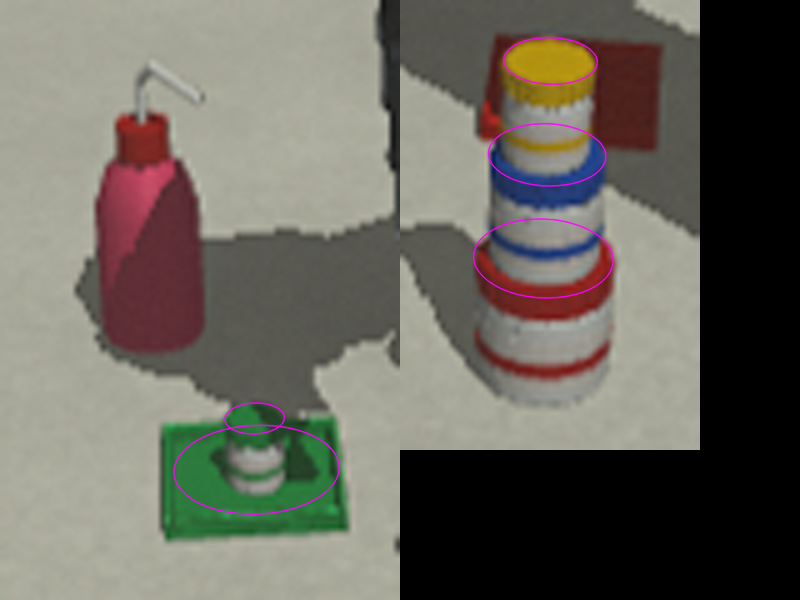

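Emit:
servo_tool([
  [70, 0, 12, -11, 0, 0, 0],
  [70, 0, 18, -17, 0, 0, 0],
  [70, 0, 18, -17, 0, 0, 0],
  [70, 0, 12, -11, 0, 0, 0],
  [65, 0, 5, -4, 0, 0, 0],
  [60, 15, 0, 0, 0, 0, 0],
  [58, 20, 0, 0, 0, 0, 0],
  [56, 20, 0, 0, 0, 0, 0],
  [54, 14, 0, 0, 0, 0, 0],
  [52, 7, 0, 0, 0, 0, 0],
  [50, 0, 0, 0, 0, 0, 0],
  [48, 0, 0, 0, 0, 0, 0],
  [46, 0, 0, 0, 0, 0, 0],
  [45, 0, 0, 0, 0, 0, 0],
  [44, 0, 0, 0, 0, 0, 0],
  [43, 0, 0, 0, 0, 0, 0],
  [42, 0, 0, 0, 0, 0, 0],
  [41, 0, 0, 0, 0, 0, 0],
  [40, 0, 0, 0, 0, 0, 0],
  [39, 0, 0, 0, 0, 0, 0],
])

```text
clock: 13.05
position: [0.4735, 0.0118, 0.1365]
tool_rot: [0.707, -0.0, 0.707, 0.0]
force: [0.3, 1.1, 5.3]
finger_gap: 0.0415
```

Emit:
servo_tool([
  [34, 0, 0, 0, 0, 0, 0],
  [34, 0, 0, 0, 0, 0, 0],
  [34, 0, 0, 0, 0, 0, 0],
], squeeze=30)

```text
clock: 13.35
position: [0.4735, 0.0118, 0.1365]
tool_rot: [0.707, -0.0, 0.707, 0.0]
force: [-0.6, 1.2, 5.1]
finger_gap: 0.0412
```

Emit:
servo_tool([
  [34, -2, 0, 0, 0, 0, 0],
  [34, -6, 0, 0, 0, 0, 0],
  [34, -12, 0, 0, 0, 0, 0],
  [34, -15, 0, 0, 0, 0, 0],
  [34, -10, 4, 6, 0, 0, 0],
  [34, -5, 8, 14, 0, 0, 0],
  [34, 0, 11, 20, 0, 0, 0],
  [34, 0, 11, 20, 0, 0, 0],
  [34, 0, 11, 20, 0, 0, 0],
  [34, 0, 11, 20, 0, 0, 0],
  [34, 0, 11, 20, 0, 0, 0],
  [34, 0, 11, 20, 0, 0, 0],
  [34, 5, 9, 17, 0, 0, 0],
  [34, 15, 5, 9, 0, 0, 0],
  [34, 25, 1, 3, 0, 0, 0],
  [34, 30, 0, 0, 0, 0, 0],
  [34, 30, 0, 0, 0, 0, 0],
  [34, 20, 0, 0, 0, 0, 0],
  [34, 10, 0, 0, 0, 0, 0],
  [34, 0, 0, 0, 0, 0, 0],
])

```text
clock: 15.35
position: [0.6415, 0.1046, 0.0498]
tool_rot: [0.706, -0.0, 0.708, -0.0]
force: [0.2, -0.5, -0.7]
finger_gap: 0.0416
```

Run:
```python
from h import *
p,M=tool(); s=arm.get_state(); print(p.round(1), s["force"],s["finger_gap"])
a=arm.read_camera("side"); P=p/1000
cu=[circ((P[0],P[1],P[2]-.0105),.021),circ((P[0],P[1],.004),.021),circ((P[0],P[1],.014),.045)]
x=crop("side",a,215,180,80,120,5,cu)
g=(.4715,.013); cu=[circ((*g,z),r) for r,h,z0 in list(SZ.values())[2:] for z in(z0+h,)]
y=crop("side",a,310,180,60,90,5,cu)
o=np.zeros((600,800,3),np.uint8);o[:,:400]=x;o[:450,400:700]=y;cv2.imwrite("pics/c6.png",o)
```

```text
[641.5 104.6  49.8] [ 0.16056081 -0.46207651 -0.74849909] 0.04155468409001197
```

View pics/c6.png

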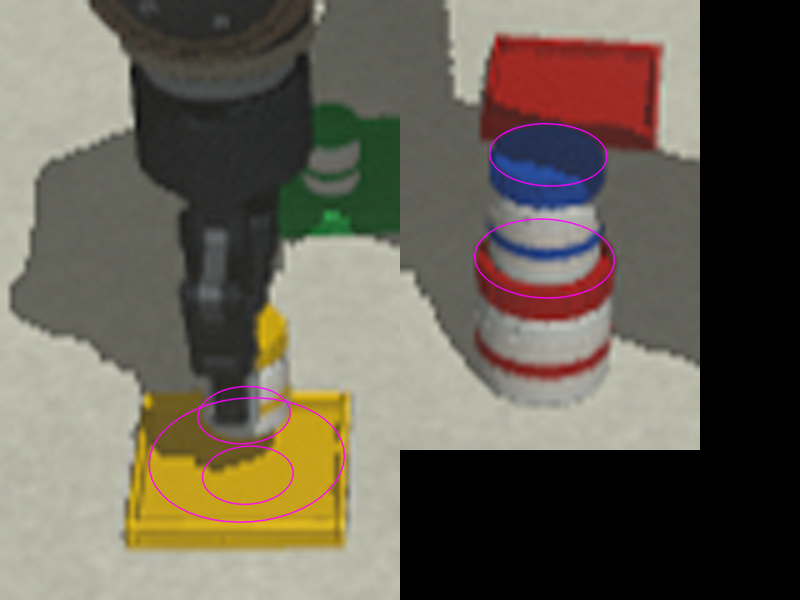

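Emit:
servo_tool([
  [34, 12, 0, 2, 0, 0, 0],
  [34, 10, 0, 0, 0, 0, 0],
  [34, 5, 0, 0, 0, 0, 0],
  [34, 3, 0, 0, 0, 0, 0],
  [34, 2, 0, 0, 0, 0, 0],
  [34, 1, 0, 0, 0, 0, 0],
  [34, 0, 0, 0, 0, 0, 0],
])

```text
clock: 16.1
position: [0.6445, 0.1049, 0.0184]
tool_rot: [0.707, -0.0, 0.707, 0.0]
force: [0.1, 0.8, -0.7]
finger_gap: 0.0413
```

Emit:
servo_tool([
  [34, 1, 0, 0, 0, 0, 0],
  [34, 1, 0, 0, 0, 0, 0],
  [34, 1, 0, 0, 0, 0, 0],
  [34, 0.5, 0, 0, 0, 0, 0],
  [34, 0, 0, 0, 0, 0, 0],
])

```text
clock: 16.6
position: [0.6444, 0.1048, 0.0147]
tool_rot: [0.707, -0.0, 0.707, 0.0]
force: [-0.2, 0.4, -1.0]
finger_gap: 0.0414
```

Emit:
servo_tool([
  [34, 0.7, 0, 0, 0, 0, 0],
  [34, 0, 0, 0, 0, 0, 0],
])

```text
clock: 16.8
position: [0.6444, 0.1048, 0.0146]
tool_rot: [0.707, -0.0, 0.707, 0.0]
force: [-2.4, -1.2, 4.0]
finger_gap: 0.0414
```

Emit:
servo_tool([
  [42, 0, 0, 0, 0, 0, 0],
  [44, 0, 0, 0, 0, 0, 0],
  [47, 0, 0, 0, 0, 0, 0],
  [50, 0, 0, 0, 0, 0, 0],
  [52, 0, 0, 0, 0, 0, 0],
  [52, 0, 0, 0, 0, 0, 0],
  [52, -5, 0, 0, 0, 0, 0],
  [52, -15, 0, 0, 0, 0, 0],
  [52, -25, 0, 0, 0, 0, 0],
  [60, -35, 0, 0, 0, 0, 0],
  [70, -40, 0, 0, 0, 0, 0],
  [75, -30, -6, -10, 0, 0, 0],
  [75, -15, -11, -20, 0, 0, 0],
  [75, -5, -11, -20, 0, 0, 0],
  [75, 0, -11, -20, 0, 0, 0],
  [75, 0, -6, -10, 0, 0, 0],
  [75, 0, 0, 0, 0, 0, 0],
])

```text
clock: 18.5
position: [0.5639, 0.0593, 0.1851]
tool_rot: [0.707, 0.0, 0.707, -0.0]
force: [0.0, 0.8, -0.1]
finger_gap: 0.0751
```

Run:
```python
from h import *
p,M=tool(); print(p.round(1))
a=arm.read_camera("side")
x=crop("side",a,215,180,80,120,5,[circ((.6444,.1048,.054),.021),circ((.6444,.1048,.014),.045)])
g=(.472,.013); cu=[circ((*g,z),r) for r,h,z0 in list(SZ.values())[2:] for z in(z0+h,)]
y=crop("side",a,310,180,60,90,5,cu)
o=np.zeros((600,800,3),np.uint8);o[:,:400]=x;o[:450,400:700]=y;cv2.imwrite("pics/c7.png",o)
```

```text
[563.9  59.3 185.1]
```

View pics/c7.png

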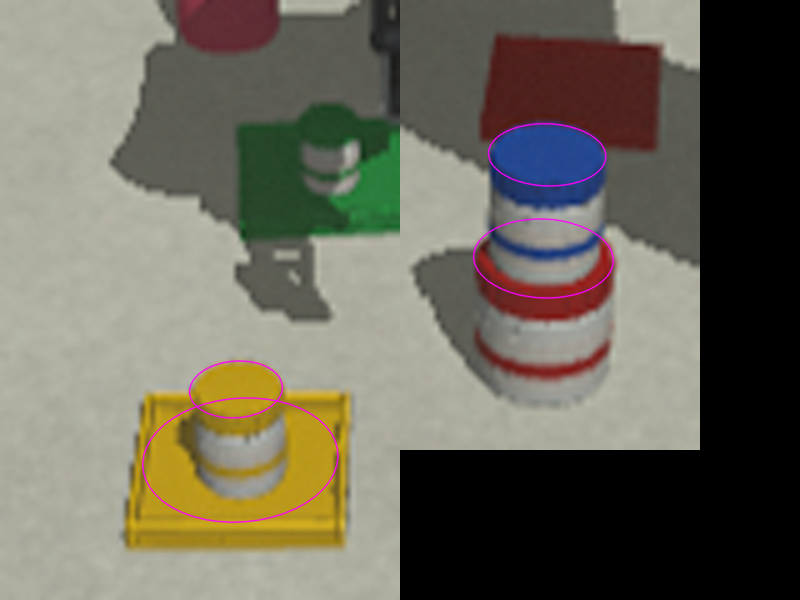

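Emit:
servo_tool([
  [75, 0, -7, -14, 0, 0, 0],
  [75, 0, -11, -22, 0, 0, 0],
  [75, 0, -11, -22, 0, 0, 0],
  [75, 0, -10, -20, 0, 0, 0],
  [75, 0, -5, -10, 0, 0, 0],
  [75, 0, -2, -5, 0, 0, 0],
  [74, 15, 0, 0, 0, 0, 0],
  [72, 25, 0, 0, 0, 0, 0],
  [70, 25, 0, 0, 0, 0, 0],
  [68, 20, 0, 0, 0, 0, 0],
  [66, 10, 0, 0, 0, 0, 0],
  [64, 4, 0, 0, 0, 0, 0],
  [62, 0, 0, 0, 0, 0, 0],
  [60, 0, 0, 0, 0, 0, 0],
  [58, 0, 0, 0, 0, 0, 0],
  [57, 0, 0, 0, 0, 0, 0],
  [56, 0, 0, 0, 0, 0, 0],
  [55, 0, 0, 0, 0, 0, 0],
  [54, 0, 0, 0, 0, 0, 0],
  [53, 0, 0, 0, 0, 0, 0],
])

```text
clock: 20.55
position: [0.4715, 0.0137, 0.0853]
tool_rot: [0.707, -0.0, 0.707, 0.0]
force: [-0.6, -1.8, 5.6]
finger_gap: 0.0533
```

Emit:
servo_tool([
  [52, 0, 0, 0, 0, 0, 0],
  [48, 0, 0, 0, 0, 0, 0],
  [46, 0, 0, 0, 0, 0, 0],
  [46, 0, 0, 0, 0, 0, 0],
], squeeze=35)

```text
clock: 20.95
position: [0.4715, 0.0137, 0.0854]
tool_rot: [0.707, -0.0, 0.707, 0.0]
force: [-0.4, -2.2, 5.4]
finger_gap: 0.0537
```

Emit:
servo_tool([
  [46, -2, 0, 0, 0, 0, 0],
  [46, -6, 0, 0, 0, 0, 0],
  [46, -12, 0, 0, 0, 0, 0],
  [46, -15, 0, 0, 0, 0, 0],
  [46, -8, 6, 0, 0, 0, 0],
  [46, -2, 13, -1, 0, 0, 0],
  [46, 0, 20, -1, 0, 0, 0],
  [46, 0, 22, -2, 0, 0, 0],
  [46, 0, 25, -2, 0, 0, 0],
  [46, 0, 25, -2, 0, 0, 0],
  [46, 0, 25, -2, 0, 0, 0],
  [46, 0, 25, -2, 0, 0, 0],
  [46, 0, 22, -1, 0, 0, 0],
  [46, 5, 18, -1, 0, 0, 0],
  [46, 15, 10, 0, 0, 0, 0],
  [46, 20, 4, 0, 0, 0, 0],
  [46, 20, 0, 0, 0, 0, 0],
  [46, 10, 0, 0, 0, 0, 0],
  [46, 0, 0, 0, 0, 0, 0],
])

```text
clock: 22.85
position: [0.4564, 0.2291, 0.0588]
tool_rot: [0.706, -0.001, 0.708, -0.0]
force: [0.9, -0.0, -1.8]
finger_gap: 0.0534
```

Run:
```python
from h import *
p,M=tool(); s=arm.get_state(); print(p.round(1), s["force"],s["finger_gap"])
a=arm.read_camera("side"); P=p/1000
cu=[circ((P[0],P[1],P[2]-.0174),.027),circ((P[0],P[1],.004),.027),circ((P[0],P[1],.014),.045)]
x=crop("side",a,295,220,90,120,5,cu)
g=(.4715,.013); cu=[circ((*g,z),.033) for z in(.068,0)]
y=crop("side",a,310,180,60,90,5,cu)
o=np.zeros((600,800,3),np.uint8);o[:,:450]=x;o[:450,470:770]=y;cv2.imwrite("pics/c8.png",o)
```

```text
[456.4 229.1  58.8] [ 0.87021089 -0.04409622 -1.81368722] 0.053350576269480816
```

View pics/c8.png

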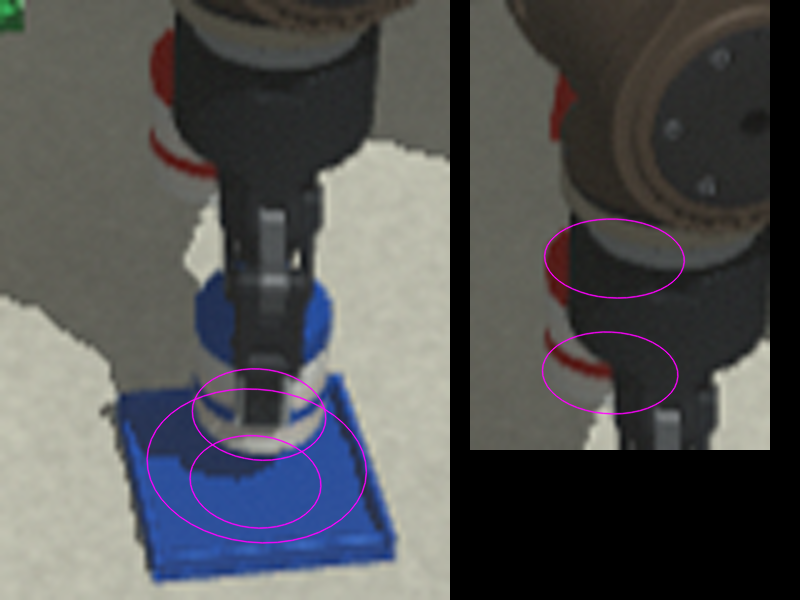

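Emit:
servo_tool([
  [46, 12, 0, 3, 0, 0, 0],
  [46, 12, 0, 0, 0, 0, 0],
  [46, 6, 0, 0, 0, 0, 0],
  [46, 3, 0, 0, 0, 0, 0],
  [46, 1, 0, 0, 0, 0, 0],
  [46, 1, 0, 0, 0, 0, 0],
  [46, 1, 0, 0, 0, 0, 0],
  [46, 0, 0, 0, 0, 0, 0],
])

```text
clock: 23.7
position: [0.4604, 0.2288, 0.0242]
tool_rot: [0.707, -0.0, 0.707, 0.0]
force: [0.3, -0.0, -1.0]
finger_gap: 0.0533
```

Emit:
servo_tool([
  [46, 1, 0, 0, 0, 0, 0],
  [46, 1, 0, 0, 0, 0, 0],
  [46, 0.7, 0, 0, 0, 0, 0],
  [46, 0, 0, 0, 0, 0, 0],
])

```text
clock: 24.1
position: [0.4604, 0.2288, 0.0214]
tool_rot: [0.707, -0.0, 0.707, 0.0]
force: [0.1, 0.2, 0.6]
finger_gap: 0.0535
```

Emit:
servo_tool([
  [46, 0.7, 0, 0, 0, 0, 0],
  [46, 0, 0, 0, 0, 0, 0],
])

```text
clock: 24.3
position: [0.4604, 0.2288, 0.0214]
tool_rot: [0.707, -0.0, 0.707, 0.0]
force: [-3.6, -0.7, 10.4]
finger_gap: 0.0532
```

Emit:
servo_tool([
  [54, -0.5, 0, 0, 0, 0, 0],
  [56, 0, 0, 0, 0, 0, 0],
  [58, 0, 0, 0, 0, 0, 0],
  [61, 0, 0, 0, 0, 0, 0],
  [63, 0, 0, 0, 0, 0, 0],
  [64, 0, 0, 0, 0, 0, 0],
  [64, -4, 0, 0, 0, 0, 0],
  [64, -10, 0, 0, 0, 0, 0],
  [64, -25, 0, 0, 0, 0, 0],
  [70, -35, 0, 0, 0, 0, 0],
  [80, -35, 0, 0, 0, 0, 0],
  [85, -15, 0, 8, 0, 0, 0],
  [85, -5, 0, 15, 0, 0, 0],
  [85, 0, 0, 20, 0, 0, 0],
  [85, 0, 0, 20, 0, 0, 0],
  [85, 0, 0, 20, 0, 0, 0],
  [85, 0, 0, 20, 0, 0, 0],
  [85, 0, 0, 10, 0, 0, 0],
])

```text
clock: 26.1
position: [0.5745, 0.2287, 0.151]
tool_rot: [0.707, 0.0, 0.707, 0.0]
force: [-1.1, 0.7, -0.2]
finger_gap: 0.0847
```

Run:
```python
from h import *
p,M=tool(); print(p.round(1))
a=arm.read_camera("side"); t=arm.read_camera("top")
x=crop("side",a,295,220,80,120,5,[circ((.4604,.2288,.062),.027),circ((.4604,.2288,.014),.045)])
g=(.4715,.013); cu=[circ((*g,z),.033) for z in(.068,0)]
y=crop("side",a,315,190,50,75,4,cu); w=crop("top",t,245,220,50,50,4,cu[:1])
o=np.zeros((600,800,3),np.uint8);o[:,:400]=x;o[:300,420:620]=y;o[320:520,420:620]=w;cv2.imwrite("pics/c9.png",o)
```

```text
[574.5 228.7 151. ]
```

View pics/c9.png

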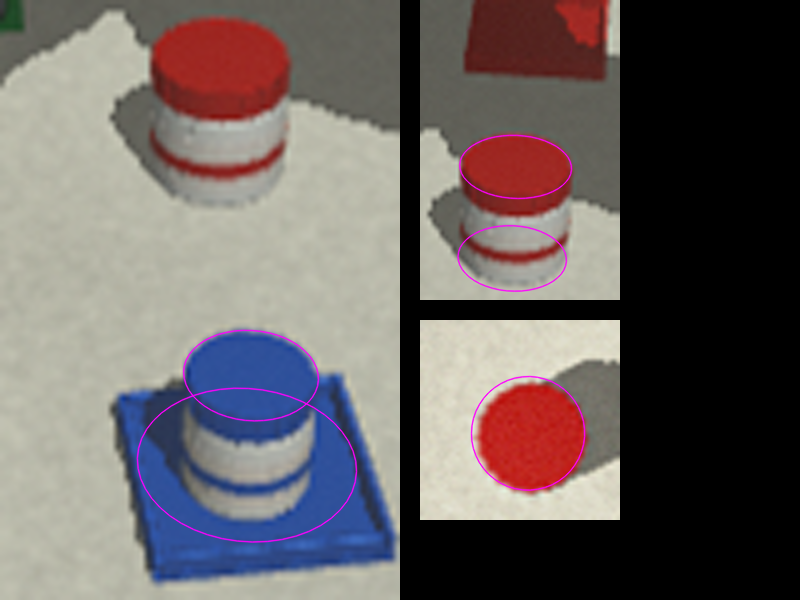

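Emit:
servo_tool([
  [85, 0, -10, -5, 0, 0, 0],
  [85, 0, -18, -9, 0, 0, 0],
  [85, 0, -25, -12, 0, 0, 0],
  [85, 0, -25, -12, 0, 0, 0],
  [85, 0, -25, -12, 0, 0, 0],
  [85, 0, -25, -12, 0, 0, 0],
  [85, 0, -25, -12, 0, 0, 0],
  [85, 0, -25, -12, 0, 0, 0],
  [85, 0, -22, -10, 0, 0, 0],
  [85, 0, -12, -6, 0, 0, 0],
  [85, 0, -5, -2, 0, 0, 0],
  [85, 12, 0, 0, 0, 0, 0],
  [85, 22, 0, 0, 0, 0, 0],
  [85, 20, 0, 0, 0, 0, 0],
  [85, 8, 0, 0, 0, 0, 0],
  [85, 0, 0, 0, 0, 0, 0],
])

```text
clock: 27.8
position: [0.469, 0.0122, 0.0875]
tool_rot: [0.706, -0.0, 0.708, 0.0]
force: [0.1, 0.3, -0.4]
finger_gap: 0.0854
```

Emit:
servo_tool([
  [85, 15, 0, 0, 0, 0, 0],
  [85, 20, 0, 0, 0, 0, 0],
  [85, 18, 0, 0, 0, 0, 0],
  [84, 8, 0, 0, 0, 0, 0],
  [82, 4, 0, 0, 0, 0, 0],
  [78, 0, 0, 0, 0, 0, 0],
  [75, 0, 0, 0, 0, 0, 0],
  [72, 0, 0, 0, 0, 0, 0],
  [70, 0, 0, 0, 0, 0, 0],
  [68, 0, 0, 0, 0, 0, 0],
  [66, 0, 0, 0, 0, 0, 0],
  [64, 0, 0, 0, 0, 0, 0],
  [60, 0, 0, 0, 0, 0, 0],
  [58, 0, 0, 0, 0, 0, 0],
  [58, 0, 0, 0, 0, 0, 0],
], squeeze=40)

```text
clock: 29.3
position: [0.4695, 0.0119, 0.0236]
tool_rot: [0.707, -0.0, 0.707, 0.0]
force: [-1.2, 2.3, 8.2]
finger_gap: 0.0652
```

Emit:
servo_tool([
  [58, -2, 0, 0, 0, 0, 0],
  [58, -6, 0, 0, 0, 0, 0],
  [58, -12, 0, 0, 0, 0, 0],
  [58, -15, 0, 0, 0, 0, 0],
  [58, -8, -6, 0, 0, 0, 0],
  [58, -2, -13, -1, 0, 0, 0],
  [58, 0, -20, -1, 0, 0, 0],
  [58, 0, -25, -2, 0, 0, 0],
  [58, 0, -25, -2, 0, 0, 0],
  [58, 0, -25, -2, 0, 0, 0],
  [58, 0, -25, -2, 0, 0, 0],
  [58, 0, -25, -2, 0, 0, 0],
  [58, 0, -25, -2, 0, 0, 0],
  [58, 0, -24, -2, 0, 0, 0],
  [58, 0, -20, -1, 0, 0, 0],
  [58, 0, -13, -1, 0, 0, 0],
  [58, 0, -6, 0, 0, 0, 0],
  [58, 0, -1, 0, 0, 0, 0],
  [58, 0, 0, 0, 0, 0, 0],
])

```text
clock: 31.2
position: [0.4513, -0.2408, 0.0681]
tool_rot: [0.707, 0.0, 0.707, 0.0]
force: [1.0, 0.6, -3.2]
finger_gap: 0.0651
```

Run:
```python
from h import *
p,M=tool(); s=arm.get_state(); print(p.round(1), s["force"],s["finger_gap"])
a=arm.read_camera("side"); P=p/1000
cu=[circ((P[0],P[1],P[2]-.0236),.033),circ((P[0],P[1],P[2]+.0444),.033),circ((P[0],P[1],.014),.045)]
cv2.imwrite("pics/c10.png",crop("side",a,300,120,90,110,5,cu))
```

```text
[ 451.3 -240.8   68.1] [ 0.96818138  0.58932351 -3.24408965] 0.06506099159482345
```

View pics/c10.png

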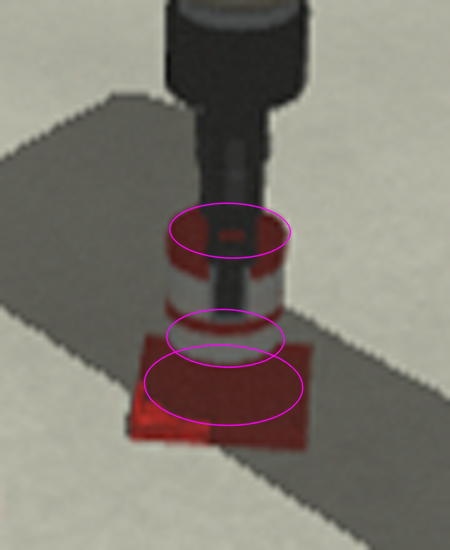

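Emit:
servo_tool([
  [58, 10, 0, 0, 0, 0, 0],
  [58, 12, 0, 0, 0, 0, 0],
  [58, 8, 0, 0, 0, 0, 0],
  [58, 4, 0, 0, 0, 0, 0],
  [58, 2, 0, 0, 0, 0, 0],
  [58, 1, 0, 0, 0, 0, 0],
  [58, 1, 0, 0, 0, 0, 0],
  [58, 0, 0, 0, 0, 0, 0],
])

```text
clock: 32.05
position: [0.4515, -0.2413, 0.0303]
tool_rot: [0.707, -0.0, 0.707, 0.0]
force: [-0.5, 0.3, -3.3]
finger_gap: 0.0655
```

Emit:
servo_tool([
  [58, 1, 0, 0, 0, 0, 0],
  [58, 0.8, 0, 0, 0, 0, 0],
  [58, 0, 0, 0, 0, 0, 0],
])

```text
clock: 32.35
position: [0.4514, -0.2412, 0.0284]
tool_rot: [0.707, -0.0, 0.707, 0.0]
force: [0.1, -0.2, -4.0]
finger_gap: 0.065
```

Emit:
servo_tool([
  [58, 0.7, 0, 0, 0, 0, 0],
  [58, 0.5, 0, 0, 0, 0, 0],
  [58, 0, 0, 0, 0, 0, 0],
])

```text
clock: 32.65
position: [0.4515, -0.2412, 0.0277]
tool_rot: [0.707, -0.0, 0.707, 0.0]
force: [-2.2, 1.0, 3.6]
finger_gap: 0.0651
```

Contact: release and back off upward.

Emit:
servo_tool([
  [66, 0, 0, 0, 0, 0, 0],
  [68, 0, 0, 0, 0, 0, 0],
  [71, 0, 0, 0, 0, 0, 0],
  [74, 0, 0, 0, 0, 0, 0],
  [78, 0, 0, 0, 0, 0, 0],
  [80, 0, 0, 0, 0, 0, 0],
  [80, -4, 0, 0, 0, 0, 0],
  [80, -10, 0, 0, 0, 0, 0],
  [80, -20, 0, 0, 0, 0, 0],
  [80, -30, 0, 0, 0, 0, 0],
  [80, -35, 0, 0, 0, 0, 0],
  [80, -35, 15, 0, 0, 0, 0],
  [80, -25, 25, 0, 0, 0, 0],
  [80, 0, 30, 0, 0, 0, 0],
  [80, 0, 30, 0, 0, 0, 0],
  [80, 0, 30, 0, 0, 0, 0],
  [80, 0, 30, 0, 0, 0, 0],
  [80, 0, 30, 0, 0, 0, 0],
  [80, 0, 15, 0, 0, 0, 0],
  [80, 0, 0, 0, 0, 0, 0],
])

```text
clock: 34.65
position: [0.4511, -0.0348, 0.187]
tool_rot: [0.707, -0.001, 0.707, 0.001]
force: [-0.1, 0.3, -0.1]
finger_gap: 0.0802
```

Run:
```python
from h import *
p,M=tool(); print(p.round(1))
a=arm.read_camera("side"); t=arm.read_camera("top")
J=[(.6245,-.1442,.016,.042),(.6444,.1048,.021,.05),(.4604,.2288,.027,.058),(.4515,-.2412,.033,.068)]
cu=[circ((x,y,.004+h),r) for x,y,r,h in J]
x=crop("top",t,110,110,340,190,2,cu)[:,:680]; y=crop("side",a,230,160,170,90,2,cu); z=crop("side",a,300,140,80,70,3,cu)
o=np.zeros((600,800,3),np.uint8);o[:380,:680]=x;o[385:565,:340]=y;o[385:595,400:640]=z;cv2.imwrite("pics/c11.png",o)
```

```text
[451.1 -34.8 187. ]
```

View pics/c11.png

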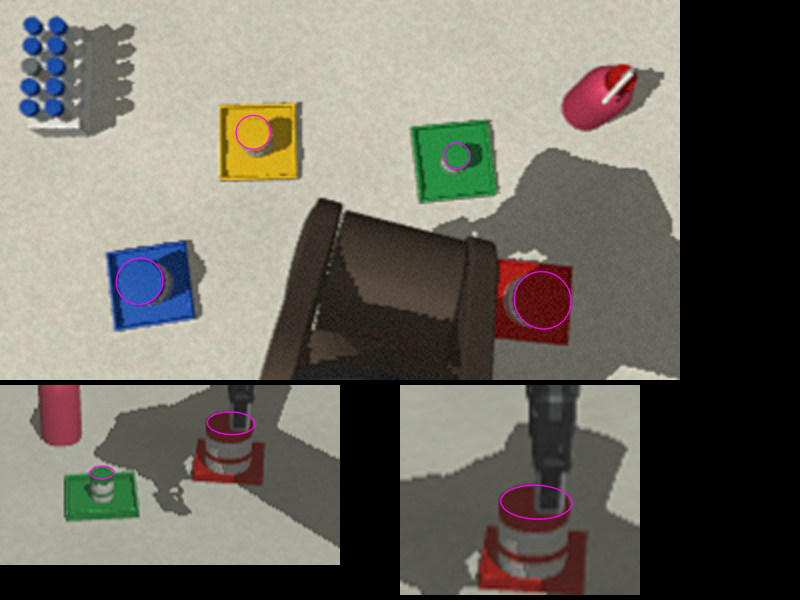

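```bash
python3 -c "
from plant import arm
print(arm.hand_in())"
```

```text
the job is handed in; nothing more can be done
None
```

I took the pile apart from the top, in the order green, yellow, blue, red. Each jar was lowered into the tray matching its lid until the force reading showed contact, then released. I handed the job in at about 35 s on the robot's clock, with no verdict reported.

- **Jars:** in the last side and top pictures the lids lie on the positions where I released them. I estimate each jar is within about 3 mm of its tray's centre, against the 15 mm allowed, and all look upright. The final side crops did not include the yellow and blue jars, but I had checked each of those right after release.
- **Gripper and bystanders:** the gripper was clear of everything, with a force reading near zero. The wash bottle and tube rack look unmoved in the pictures, though I did not measure their positions again.
- **Camera disagreement:** the two cameras differed by 2–3 mm in x. I followed the side camera because it agreed with the arm. The side camera's tray masks also read 4–8 mm farther in +y than the top camera's, so I took y mostly from the top camera.
- **Network misses and errors:** the detection networks missed the red jar in the top view and the blue jar in the side view. They also reported the pile as the tube rack once. I located the jars from their lid outlines instead.

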